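# Ready the milk frother over the mug

## Task

The milk frother (the tool with the round, domed handle) is locked into its charging station beside the flat-handled thermometer. Slide the station's lock all the way to the end of its track on the thermometer's side, which frees the frother; then draw the frother straight up out of its bay, tip it to a slant of about 45 degrees, and finish while still holding it in the gripper, steady in the air, with its whisk a few centimetres above the middle of the mug's mouth and touching nothing. Leave the thermometer in its bay, the lock where you slid it, and the mug and the other things where they stand.

Things in the scene. Friction and masses are not known exactly. Their poses are not given: they have to be found in the camera images.
- station: Charging station, a fixed block 260 mm wide (y), top 100 mm high. Origin on the worktop below the midpoint of its bays; -x is its front (to the robot, turned up to 0.3 rad), +y its left. It reaches 124 mm ahead of, 48 mm behind the bays: sockets 26 mm wide, 92 deep, at local y +75 and -75 mm, one with the frother, one with the thermometer. A steel bar of the lock covers their collars' front edge.
- lock (a joint): Locking slide, in m, along the station's y axis: 0 in the middle (both tools locked, starts within 12 mm of it), +0.05 at the left (+y) end of its track, -0.05 at the right end. Each end frees only the tool on the OTHER side: +0.05 the tool in the -y bay, -0.05 the tool in the +y bay. Stays where it is left; about 2 N of friction.
- lock_grip (a point): Point to grip the lock: an upright block on the station's front deck, 28 mm (station x) by 18 mm (station y), its top 11 mm above this point, the carriage plate 23 mm below it. 140 mm above the worktop, 88 mm ahead of the line of the bays; moves with the lock. Its axes are the station's.
- frother_grip (a point): Milk frother: centre of its round white handle, 28 mm across, domed top 38 mm above this point. z runs along it, up when docked. The collar (48 mm across, 8 thick) on the station's top has its underside 48 mm below this point, which is 148 mm above the worktop when docked; below goes a 6 mm wand, to 131 mm below this point. 0.10 to 0.20 kg.
- whisk (a point): Centre of the end face of the frother's whisk (a disc 21 mm in diameter, 6 mm thick, at the lower end of the wand), on the frother's axis, 131 mm below the handle's centre. In the bay it is 83 mm below the station's top, so the frother must rise 83 mm to be out.
- thermometer_grip (a point): Probe thermometer, the other tool: centre of its white handle, a flat square-edged bar 20 x 36 mm with a flat top 40 mm above this point and a dark display on its front; same collar as the frother. Stays in its bay.
- mug_mouth (a point): Centre of the open mouth, at rim height, of the upright spotted mug (outside 80 mm across, mouth about 70 mm, 91 mm high; a handle stands out 40 mm to one side, along its -y). Loose on a thin grey mat on the draining board right of the station, rim about 104 mm above the worktop.
- tin: Food tin, 75 mm across, 110 mm high; origin at the middle of its underside. Bystander.
- spice_jar: Small spice jar, 41 mm across, 105 mm high; origin at the middle of its underside. Bystander.
- lemon: Lemon, 78 x 55 x 56 mm; origin at its underside. Bystander.
- onion: Onion, about 83 mm across and high; origin at its underside. Bystander.
- teaspoon: Teaspoon, 130 x 27 x 11 mm; origin at the middle of its underside. Bystander.
Things that resemble listed ones, but are neither listed nor needed, are in the scene too. What is shaped like the part that bears frother_grip but blue, pink or red is not meant.

How it is judged:
On the way, in this order (a step that is already met when the one before it is completed fails the run):
1. the lock is slid to the end of its track on the thermometer's side (within 8 mm of the end) while the frother still sits in its bay (((y of thermometer_grip in the frame of station above 0.03 m and value of joint lock above 0.042 m) or (y of thermometer_grip in the frame of station below -0.03 m and value of joint lock below -0.042 m)) and z of whisk in the frame of station below 0.035 m), for 0.2 s.
2. the frother is drawn out of its bay: its whisk is above the station's top (z of whisk in the frame of station above 0.103 m), for 0.1 s.
At the end, for the whole second after the job is handed in: Lock within 8 mm of its end on the thermometer's side. Frother held still in the grip, whisk down, 32-58 degrees from upright; whisk end within 30 mm (from above) of the mug mouth's centre, 6-89 mm above the rim, touching nothing. Thermometer seated; mug upright, moved under 30 mm (((y of thermometer_grip in the frame of station above 0.03 m and value of joint lock above 0.042 m) or (y of thermometer_grip in the frame of station below -0.03 m and value of joint lock below -0.042 m)) and horizontal distance between whisk and mug_mouth below 0.03 m and z of whisk in the frame of mug_mouth between 0.006 and 0.09 m and angle between frother_grip's own z axis and vertical between 0.56 and 1.01 rad and height (world z) of frother_grip above 0.15 m and contact force between the fingers and frother above 1 N and contact force between frother and mug below 0.1 N and contact force between frother and station below 0.1 N and linear speed of frother below 0.03 m/s and z of thermometer_grip in the frame of station below 0.155 m and angle between each of thermometer_grip, mug_mouth's own z axis and vertical below 0.1 rad and distance of mug_mouth from where it was at the start of the episode below 0.03 m); the arm keeps its last pose, push and grip.
It fails at once if the mug is pushed more than 30 mm or tipped (distance of mug_mouth from where it was at the start of the episode above 0.03 m or angle between mug_mouth's own z axis and vertical above 0.3 rad).
It fails at once if the thermometer is drawn out of its bay (z of thermometer_grip in the frame of station above 0.175 m).
It fails at once if a bystander is pushed more than 30 mm (distance of any of tin, spice_jar, lemon, onion, teaspoon from where it was at the start of the episode above 0.03 m).
It also fails if it takes over 45 s, if anything falls off the work surface, if the arm or the gripper's body presses on something with over 40 N, if the wrist force passes 120 N, or if a joint passes its speed limit or range.

## Robot

A 7-joint arm with a two-finger parallel gripper is mounted at the origin on a cart in front of the work surface, level with it; the furniture and walls round the work are solid. World frame = base frame: x ahead of the robot, y to its left, z up, the work surface at z = 0. Lengths are in m, angles in rad, forces in N, time in s.
With the tool pointing down it reaches from about 0.425 to 0.875 m from the base axis. Payload 4.7 kg.
Tool frame: the origin (TCP) lies at the very end of the fingers, on their centre line; the grasp point (between the pads) lies robot.tcp_to_grasp behind it (robot.tcp_to_grasp is the distance from the TCP to the grasp point, in m); z points along the fingers, y is the direction in which the jaws open and shut (so a half turn about z gives the same grasp; the last joint's range is limited). The gripper opens to 87 mm and grips with 3 to 60 N. Pads are 19 mm wide; open, the fingers measure 117 mm over their backs; the gripper's body (75 mm by 190 mm) begins 51 mm behind the grasp point.
Start: joints at [1.178, 0.321, -0.07, 1.45, 0.023, 1.371, -0.057], TCP at [0.257, -0.597, 0.223] pointing down, gripper open.
Joint ranges: [-2.86, 2.86], [-0.3, 2.09], [-1.38, 1.24], [0.06, 2.45], [-1.56, 4.7], [0.09, 2.05], [-2.69, 2.69]. Speed limits (rad/s): [2.57, 2.57, 3.14, 3.14, 3.14, 3.14, 3.14].

## Interface

Orientations are given as a rotation vector (axis times angle).
In Python, from cell import robot gives the robot as it stands.
- The arm moves only by the tool drive_tool, never from a script. Its argument "commands" is a list of rows, each a list of 5 numbers: the shift along the tool's x, y, z in cm, then the turn about the tool's z in degrees, then the opening, from 0 (shut) to 1 (fully open). A call has 1 to 12 rows; each row shifts and turns the commanded pose from where the row before left it, along the tool's axes as they then stand; what a row does not reach is not made up. A row lasts 1/8 s, in which the tool goes at most 62.5 mm and 10.7 degrees, less where a joint would pass 70% of its speed; a pose out of reach is approached as far as the arm can. A call is refused whole if a number of a shift passes 6.25 or a number of a turn 10.7, either way. A call with a gripper value outside its range is refused whole. The fingers move at their own pace and stop on an object; "force" is the grip in N (left out, the last holds). Time passes only in rows, so rows that do not move let the fingers close. It gives the time, the measured TCP pose, the force and the opening at its end, in the units of the state.
- robot.sense(): the state, without advancing time (a new reading comes with each control period).
- robot.read_camera(name): name is "scene" or "top" or "wrist"; returns the picture (400x640x3 uint8, blue, green, red); there is no depth.
- robot.get_calibration(name): a dict with "fovy" (degrees; the focal length in pixels is half the picture's height over the tangent of half this angle, whatever the lens; pixels are square), "cx", "cy" (the principal point, pixels), "extrinsics" (4x4, takes a point from world to camera coordinates); the wrist camera has in their place "hand_eye" (4x4, takes a point from camera to tool coordinates, whose origin is the TCP and whose axes are the flange's). Camera axes: x right, y down, z forward; pixel columns grow to the right and rows downward; lengths in m; the calibration is good to about 2 mm. A picture is of the moment at which its call begins: read the wrist's pose just before it. get_calibration takes no time and is no camera call.
- robot.finish_job(): hands the job in, once; it reports no verdict.
The state is a dict: "clock": time; "qpos": joint angles; "dq": joint speeds; "joint_efforts": joint torques, N m; "tcp_pos": TCP position; "ee_rot": TCP orientation; "ft_force": force on the tool from outside, world axes, zero at the start; "torque": the same for the moment, N m; "finger_gap": finger opening in m.
Only numpy, scipy, OpenCV 4.12 (cv2) and the standard library are available. Lean on these libraries where they do the work, as an engineer would, in place of code of your own. Each camera call takes 0.05 s, during which the arm holds its last target.

## Working session

There is one attempt and no reset: what is moved stays moved. The work goes in short steps, Python scripts to look and compute and a tool call to move; the robot and the scene stay as the last step left them, time stands still between calls to the robot, and variables do not carry over. Pictures are saved under pics/ and viewed, and the job is handed in when it is done.

Besides the shell and the picture viewer there is one more tool, called after "Emit:" as name(argument=value, ...), one argument or row to a line, values as JSON. drive_tool: Moves the arm, as the interface text tells. Its arguments: {"type":"object","properties":{"commands":{"type":"array","items":{"type":"array","items":{"type":"number"}}},"force":{"type":"number"}},"required":["commands"]}

```bash
ls; mkdir -p pics; python3 - <<'E'
from cell import robot
import cv2,numpy as np
print(robot.sense(), robot.tcp_to_grasp)
for n in ["scene","top","wrist"]:
    im=robot.read_camera(n); cv2.imwrite(f"pics/{n}0.png",im)
    print(n,robot.get_calibration(n))
E
```

```text
pics
{'clock': 0.0, 'qpos': array([ 1.1781186 ,  0.32180201, -0.07007527,  1.451646  ,  0.02261158,
        1.37078026, -0.05688496]), 'dq': array([-9.28110687e-04, -2.05659312e-03, -5.42168976e-04, -1.59214015e-03,
       -8.20633295e-04,  1.34313556e-04,  5.21649976e-05]), 'joint_efforts': array([-3.08963001e-05, -4.91299975e+01, -4.03929558e-01, -3.12531567e+01,
       -6.38940535e-02,  4.36324789e-02,  1.99101046e-04]), 'tcp_pos': array([ 0.25690788, -0.59649338,  0.22148962]), 'ee_rot': array([-3.07507657e+00, -6.34267016e-01,  7.55379354e-04]), 'ft_force': array([-0.39554699, -0.05247361, -0.0651496 ]), 'torque': array([0.01373338, 0.00467475, 0.00464271]), 'finger_gap': 0.0869249127236583} 0.0187
scene {'fovy': 54.32515294065972, 'cx': 318.47110439673634, 'cy': 196.44486414240907, 'extrinsics': array([[-0.55431648, -0.8321957 ,  0.01354852,  0.24211974],
       [-0.65796246,  0.42817627, -0.61947597,  0.43001959],
       [ 0.50972408, -0.35230016, -0.78489869,  1.08003017],
       [ 0.        ,  0.        ,  0.        ,  1.        ]])}
top {'fovy': 57.533291165207025, 'cx': 323.08232109940195, 'cy': 199.91010606138653, 'extrinsics': array([[ 0.00765704, -0.99995919,  0.00479542, -0.05626653],
       [-0.98466252, -0.00837563, -0.17426867,  0.53903791],
       [ 0.17430172, -0.00338749, -0.98468647,  1.01577161],
       [ 0.        ,  0.        ,  0.        ,  1.        ]])}
wrist {'fovy': 60.890394863546014, 'cx': 318.52913631466873, 'cy': 200.2978782406654, 'hand_eye': array([[-5.99842743e-04, -9.58131121e-01, -2.86329174e-01,
         7.86361246e-02],
       [ 9.99999496e-01, -3.44171299e-04, -9.43254241e-04,
         3.41689674e-04],
       [ 8.05214959e-04, -2.86329596e-01,  9.58130844e-01,
        -1.62655063e-01],
       [ 0.00000000e+00,  0.00000000e+00,  0.00000000e+00,
         1.00000000e+00]])}
```

View pics/scene0.png

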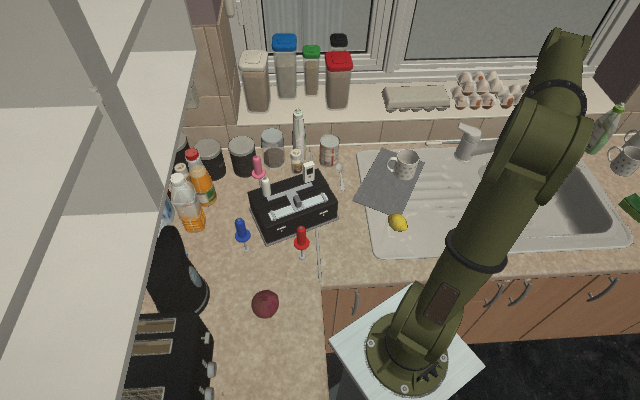

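View pics/top0.png

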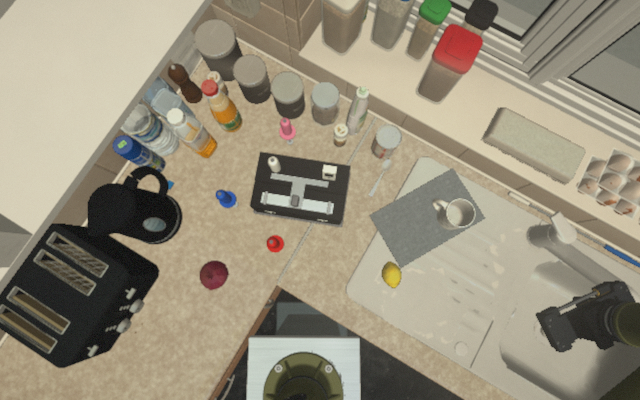

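View pics/wrist0.png

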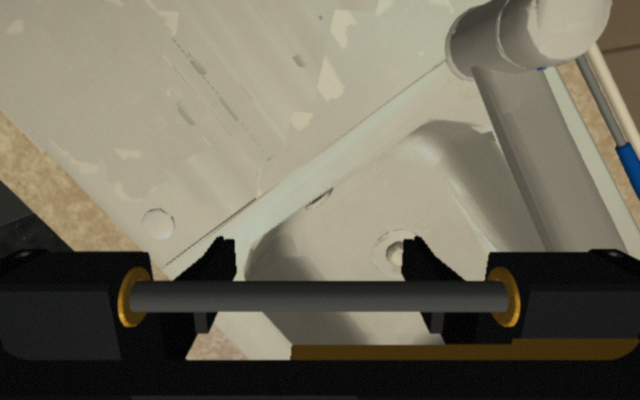

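```bash
python3 - <<'E'
import cv2,numpy as np
a=cv2.imread('pics/top0.png');b=cv2.imread('pics/scene0.png')
cv2.imwrite('pics/c1.png',cv2.resize(a[140:235,240:365],None,fx=6,fy=6,interpolation=cv2.INTER_CUBIC))
cv2.imwrite('pics/c2.png',cv2.resize(b[150:250,235:350],None,fx=6,fy=6,interpolation=cv2.INTER_CUBIC))
cv2.imwrite('pics/c3.png',cv2.resize(a[160:300,360:500],None,fx=4,fy=4,interpolation=cv2.INTER_CUBIC))
E
```

```text
(no output)
```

View pics/c1.png

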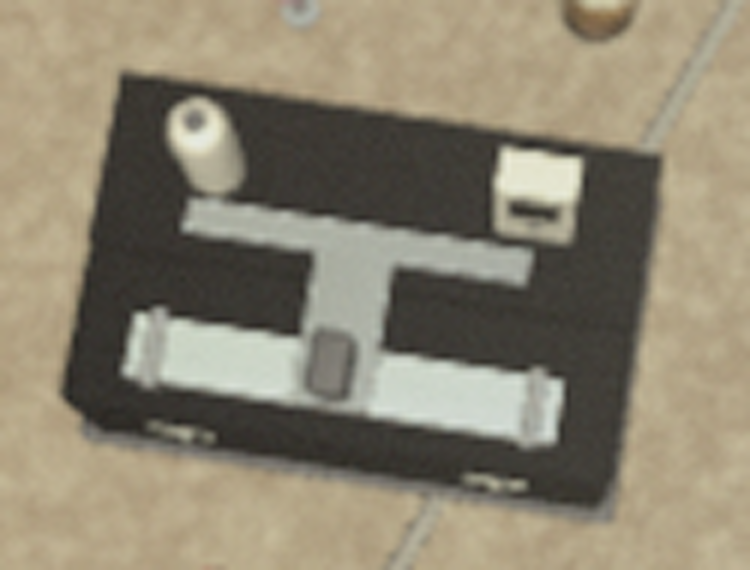

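View pics/c2.png

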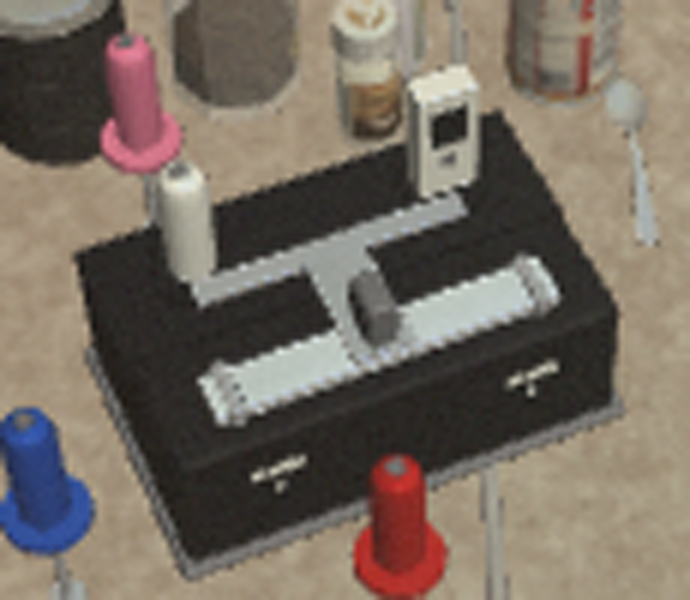

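View pics/c3.png

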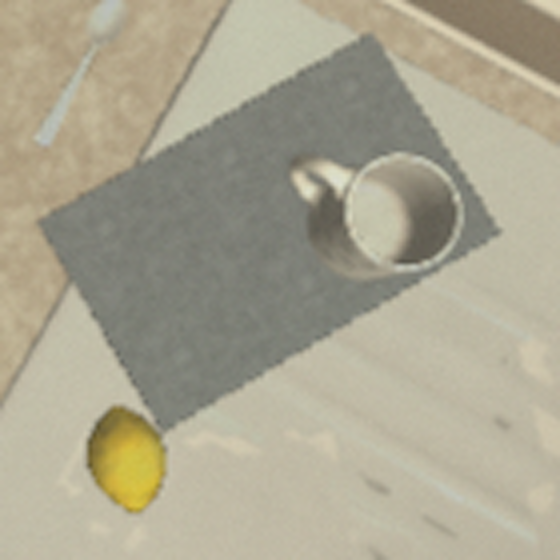

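```bash
cat > h.py <<'E'
import numpy as np,cv2
from cell import robot
from scipy.spatial.transform import Rotation as R
def K(c):
    f=200/np.tan(np.radians(c['fovy']/2)); return f,c['cx'],c['cy']
def ext(n,s=None):
    c=robot.get_calibration(n)
    if n!='wrist': return c,c['extrinsics']
    T=np.eye(4);T[:3,:3]=R.from_rotvec(s['ee_rot']).as_matrix();T[:3,3]=s['tcp_pos']
    return c,np.linalg.inv(T@c['hand_eye'])
def ray(n,u,v,z,s=None):
    c,E=ext(n,s);f,cx,cy=K(c)
    d=E[:3,:3].T@np.array([(u-cx)/f,(v-cy)/f,1]);o=-E[:3,:3].T@E[:3,3]
    return o+d*(z-o[2])/d[2]
def proj(n,p,s=None):
    c,E=ext(n,s);f,cx,cy=K(c)
    q=E[:3,:3]@np.array(p)+E[:3,3]; return q[0]/q[2]*f+cx,q[1]/q[2]*f+cy
E
python3 - <<'E'
from h import *
np.set_printoptions(precision=4,suppress=True)
a=lambda x,y:(240+x/6-.5,140+y/6-.5)
b=lambda x,y:(235+x/6-.5,150+y/6-.5)
for nm,z,ta,sb in [('frothertop',.186,(193,118),(183,172)),('locktop',.151,(334,350),(368,282)),('thermtop',.188,(540,163),(444,84)),('BL',.1,(123,72),(78,257)),('BR',.1,(662,154),(500,112)),('FL',.1,(65,393),(186,468)),('FR',.1,(608,512),(616,315))]:
    print(nm,ray('top',*a(*ta),z),ray('scene',*b(*sb),z))
print('mug',ray('top',360+404/4-.5,160+211/4-.5,.104))
E
```

```text
frothertop [0.6206 0.0821 0.186 ] [0.6192 0.0827 0.186 ]
locktop [0.5261 0.022  0.151 ] [0.5285 0.0266 0.151 ]
thermtop [ 0.6014 -0.0672  0.188 ] [ 0.5963 -0.0645  0.188 ]
BL [0.6681 0.1283 0.1   ] [0.6661 0.1321 0.1   ]
BR [ 0.6303 -0.1264  0.1   ] [ 0.6294 -0.124   0.1   ]
FL [0.5142 0.1491 0.1   ] [0.5106 0.1499 0.1   ]
FR [ 0.4613 -0.1009  0.1   ] [ 0.4705 -0.0943  0.1   ]
mug [ 0.4982 -0.4298  0.104 ]
```

Candidates, as top-view pixels:
- White round handle in the station's left bay: (275,163).
- White flat handle with display, the thermometer, in the right bay: (330,171).
- Pink (287,130), blue (227,199) and red (275,243) look-alikes.

The crops show that the domed white handle in the left (+y) bay is the frother. The thermometer is on −y, so the lock must go to −0.05. The two views agree to within 5 mm: frother at about (0.620, 0.082), station yaw about −0.14, lock at about (0.527, 0.024). The mug on the mat is at about (0.498, −0.430).

I'll move above the lock.

Emit:
drive_tool(
  commands=[
    [0,0,-2,10.5,1],
    [0,0,-2,10.5,1],
    [0,0,-2,10.4,1],
    [1.5,-5.4,0,0,1],
    [1.5,-5.4,0,0,1],
    [1.5,-5.4,0,0,1],
    [1.5,-5.4,0,0,1],
    [1.5,-5.4,0,0,1],
    [1.5,-5.4,0,0,1],
    [1.5,-5.4,0,0,1],
    [1.5,-5.4,0,0,1],
    [1.5,-5.4,0,0,1],
  ],
)

```text
clock: 1.65
tcp_pos: [0.4595, -0.1331, 0.2824]
ee_rot: [3.133, -0.222, 0.0]
ft_force: [1.2, -0.1, -0.5]
finger_gap: 0.0869
```

Emit:
drive_tool(
  commands=[
    [1.5,-5.4,0,0,1],
    [1.5,-5.4,0,0,1],
    [1.3,-5.4,0,0,1],
    [0,0,0,0,1],
    [0,0,0,0,1],
  ],
)

```text
clock: 2.28
tcp_pos: [0.5243, 0.019, 0.2821]
ee_rot: [3.133, -0.221, -0.001]
ft_force: [-0.7, -1.1, 0.0]
finger_gap: 0.0868
```

```bash
python3 - <<'E'
from h import *
s=robot.sense();im=robot.read_camera('wrist');cv2.imwrite('pics/w1.png',im)
print(s['clock'],s['tcp_pos'],s['ee_rot'],s['qpos'])
print(proj('wrist',[.5265,.024,.151],s),proj('wrist',[.62,.0825,.186],s))
E
```

```text
2.275 [0.52433847 0.01895567 0.2821368 ] [ 3.13302366e+00 -2.21467535e-01 -1.39113794e-03] [ 0.49503818  0.06131887 -0.6045406   1.64786774  0.03570405  1.44433948
 -1.82510098]
(np.float64(312.36148474506), np.float64(188.87802783100753)) (np.float64(212.48416594021836), np.float64(88.36878974263253))
```

View pics/w1.png

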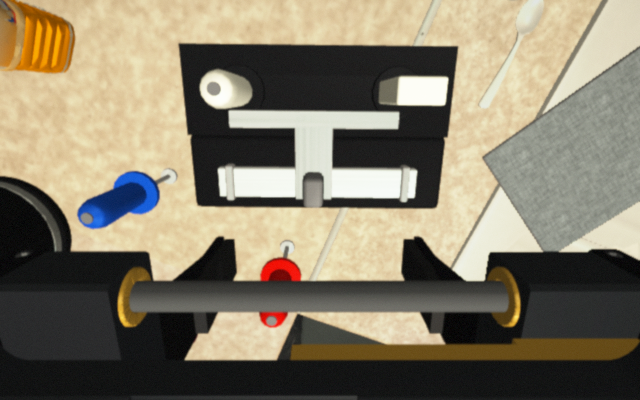

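The wrist view puts the lock block at about (312,190) and the frother top at (213,89). Both match my predictions to within 1–2 px, and the yaw is aligned. I'll descend onto the lock.

```bash
python3 - <<'E'
from h import *
print(ray('top',275,243,.12),ray('scene',302,231,.12), ray('top',275,243,.09),ray('scene',302,231,.09))
E
```

```text
[0.40919482 0.07529632 0.12      ] [0.42644207 0.06871319 0.12      ] [0.41088949 0.07910179 0.09      ] [0.44339201 0.05874726 0.09      ]
```

Emit:
drive_tool(
  commands=[
    [0.15,-0.5,3,0,0.7],
    [0,0,4,0,0.6],
    [0,0,4,0,0.6],
    [0,0,3,0,0.6],
    [0,0,2,0,0.6],
    [0,0,0,0,0.6],
    [0,0,0,0,0.6],
  ],
  force=15,
)

```text
clock: 3.2
tcp_pos: [0.5274, 0.0233, 0.1235]
ee_rot: [3.133, -0.224, 0.002]
ft_force: [-1.0, -0.5, -0.8]
finger_gap: 0.0523
```

Emit:
drive_tool(
  commands=[
    [0,0,0,0,0],
    [0,0,0,0,0],
    [0,0,0,0,0],
    [0,0,0,0,0],
    [0,0,0,0,0],
    [0,0,0,0,0],
  ],
  force=20,
)

```text
clock: 3.95
tcp_pos: [0.5268, 0.0242, 0.1226]
ee_rot: [3.134, -0.222, -0.0]
ft_force: [-0.9, -0.1, 1.0]
finger_gap: 0.018
```

Gripped: the gap is 18 mm. Now I'll slide it toward −y, which is tool +y, by about 54 mm.

Emit:
drive_tool(
  commands=[
    [0,1,0,0,0],
    [0,1,0,0,0],
    [0,1,0,0,0],
    [0,1,0,0,0],
    [0,0.8,0,0,0],
    [0,0.3,0,0,0],
    [0,0,0,0,0],
    [0,0,0,0,0],
  ],
)

```text
clock: 4.95
tcp_pos: [0.519, -0.0272, 0.1225]
ee_rot: [3.132, -0.222, -0.002]
ft_force: [-4.6, -0.3, 4.4]
finger_gap: 0.0181
```

Emit:
drive_tool(
  commands=[
    [0,0.3,0,0,0],
    [0,0.2,0,0,0],
    [0,0,0,0,0],
    [0,0,0,0,0],
  ],
)

```text
clock: 5.45
tcp_pos: [0.5187, -0.0295, 0.1226]
ee_rot: [-3.132, 0.219, 0.001]
ft_force: [-4.3, 4.7, 4.7]
finger_gap: 0.0176
```

Emit:
drive_tool(
  commands=[
    [0,0,0,0,0.5],
    [0,0,0,0,0.5],
    [0,0,0,0,0.6],
    [0,0,-3,0,0.8],
    [0,0,-5,0,1],
    [0,0,-5,0,1],
    [0,0,-2,0,1],
    [1.5,-3,0,0,1],
    [1.5,-3,0,0,1],
    [1.5,-3,0,0,1],
    [1.5,-3,0,0,1],
    [0,0,0,0,1],
  ],
)

```text
clock: 6.95
tcp_pos: [0.5957, 0.082, 0.2719]
ee_rot: [-3.132, 0.215, 0.001]
ft_force: [0.0, 0.0, 0.2]
finger_gap: 0.0872
```

```bash
python3 - <<'E'
from h import *
s=robot.sense();im=robot.read_camera('wrist');cv2.imwrite('pics/w2.png',im)
t=robot.read_camera('top');cv2.imwrite('pics/t2.png',t)
print(s['clock'],s['tcp_pos'],s['ee_rot'])
print(proj('wrist',[.62,.0825,.186],s),proj('wrist',[.519,-.03,.151],s))
E
```

```text
6.95 [0.59568066 0.08195791 0.27192283] [-3.13227755e+00  2.14857797e-01  8.71570723e-04]
(np.float64(313.40449778095024), np.float64(175.06816549501332)) (np.float64(451.3514295464541), np.float64(257.40272794693675))
```

View pics/w2.png

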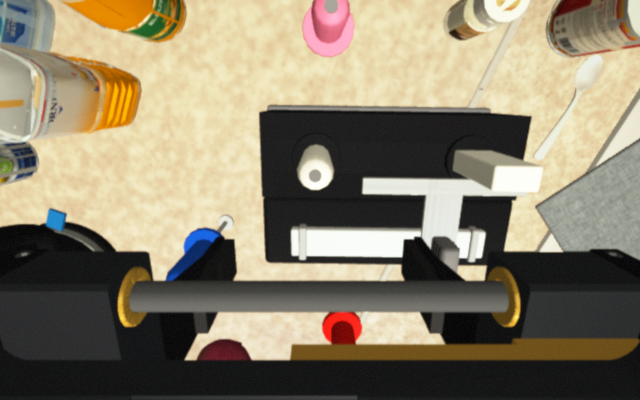

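The lock is at the right end and its bar is clear of the frother. The frother's top is at (315,176), within 2 px of the prediction. I'll descend and grasp.

Emit:
drive_tool(
  commands=[
    [1.2,-0.1,1.5,0,0.8],
    [1.2,-0.2,1.5,0,0.7],
    [0,0,3,0,0.7],
    [0,0,3,0,0.7],
    [0,0,3,0,0.7],
    [0,0,2.3,0,0.7],
    [0,0,0,0,0.7],
    [0,0,0,0,0],
    [0,0,0,0,0],
    [0,0,0,0,0],
    [0,0,0,0,0],
    [0,0,0,0,0],
  ],
  force=20,
)

```text
clock: 8.55
tcp_pos: [0.6196, 0.079, 0.1299]
ee_rot: [-3.134, 0.221, -0.001]
ft_force: [-0.2, 0.0, 0.7]
finger_gap: 0.0283
```

Emit:
drive_tool(
  commands=[
    [0,0,0,0,0],
    [0,0,0,0,0],
  ],
)

```text
clock: 8.8
tcp_pos: [0.6196, 0.079, 0.1299]
ee_rot: [-3.134, 0.221, -0.001]
ft_force: [-0.2, 0.5, 3.3]
finger_gap: 0.0275
```

Emit:
drive_tool(
  commands=[
    [0,0,-0.5,0,0],
    [0,0,-1,0,0],
    [0,0,-1.5,0,0],
    [0,0,-1.5,0,0],
    [0,0,-1.5,0,0],
    [0,0,-1.5,0,0],
    [0,0,-1.5,0,0],
    [0,0,-1.5,0,0],
    [0,0,-0.5,0,0],
    [0,0,0,0,0],
    [0,0,0,0,0],
  ],
)

```text
clock: 10.18
tcp_pos: [0.619, 0.0787, 0.2388]
ee_rot: [3.133, -0.222, -0.002]
ft_force: [0.8, 0.0, -2.5]
finger_gap: 0.0279
```

```bash
python3 - <<'E'
from h import *
s=robot.sense();t=robot.read_camera('scene');w=robot.read_camera('wrist');cv2.imwrite('pics/w3.png',w)
cv2.imwrite('pics/s3.png',cv2.resize(t[100:260,180:440],None,fx=3,fy=3))
print(s['clock'],s['tcp_pos'],s['ee_rot'],s['finger_gap'],s['ft_force'])
E
```

```text
10.175 [0.61900964 0.07866184 0.23875814] [ 3.13347941e+00 -2.21595310e-01 -1.99319320e-03] 0.027940819279211878 [ 0.84167892  0.04749141 -2.50681206]
```

View pics/s3.png

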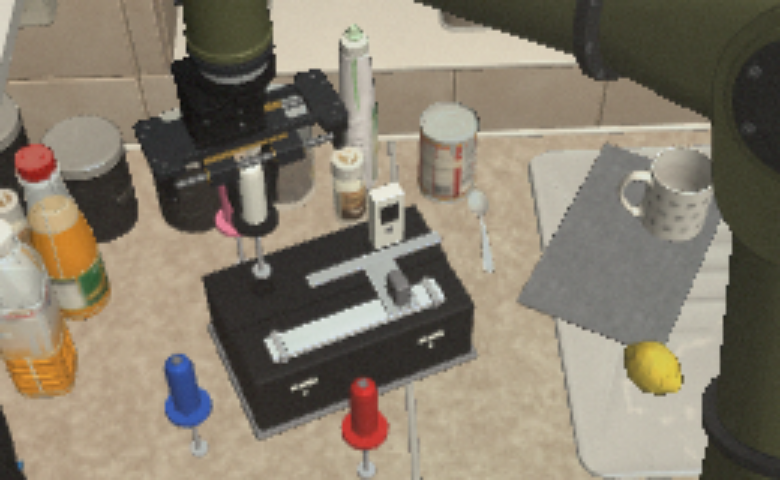

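View pics/w3.png

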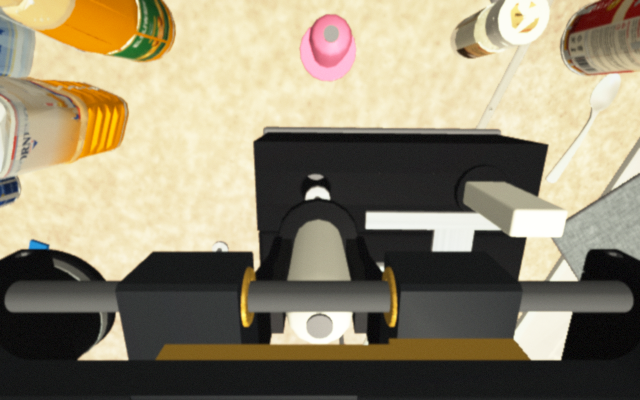

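The frother is out and upright, with its whisk at about z = 0.126, and the scene view shows the mug is the spotted one. The tool can only turn about the vertical, so I'll tip the frother by pivoting it in the pads. I'll put the whisk 15 mm back into its own socket mouth and swing the handle towards the robot.

Emit:
drive_tool(
  commands=[
    [0,0,1,0,0],
    [0,0,1,0,0],
    [0,0,1,0,0],
    [0,0,1,0,0],
    [0,0,0.1,0,0],
    [0,0,0,0,0],
    [0,0,0,0,0],
  ],
  force=15,
)

```text
clock: 11.15
tcp_pos: [0.6197, 0.0789, 0.199]
ee_rot: [-3.134, 0.222, -0.001]
ft_force: [-0.2, 0.6, -0.8]
finger_gap: 0.028
```

Emit:
drive_tool(
  commands=[
    [-1,0,0.05,0,0],
    [-1,0,0.1,0,0],
    [-1,0,0.2,0,0],
    [-1,0,0.3,0,0],
    [-1,0,0.4,0,0],
    [0,0,0,0,0],
  ],
)

```text
clock: 11.9
tcp_pos: [0.5687, 0.0861, 0.1876]
ee_rot: [3.133, -0.221, -0.002]
ft_force: [0.8, 0.7, -0.9]
finger_gap: 0.0279
```

```bash
python3 - <<'E'
from h import *
s=robot.sense();t=robot.read_camera('scene');w=robot.read_camera('wrist');cv2.imwrite('pics/w4.png',w)
cv2.imwrite('pics/s4.png',cv2.resize(t[120:250,200:350],None,fx=4,fy=4))
print(s['clock'],s['tcp_pos'],s['ee_rot'],s['finger_gap'],s['ft_force'])
E
```

```text
11.9 [0.56871791 0.0860769  0.18760356] [ 3.13327894e+00 -2.20569922e-01 -1.63480201e-03] 0.027904574037023223 [ 0.77139726  0.74963246 -0.92650872]
```

View pics/s4.png

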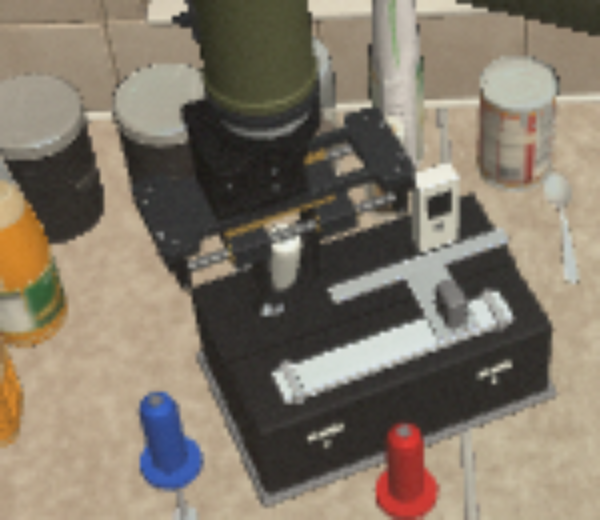

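View pics/w4.png

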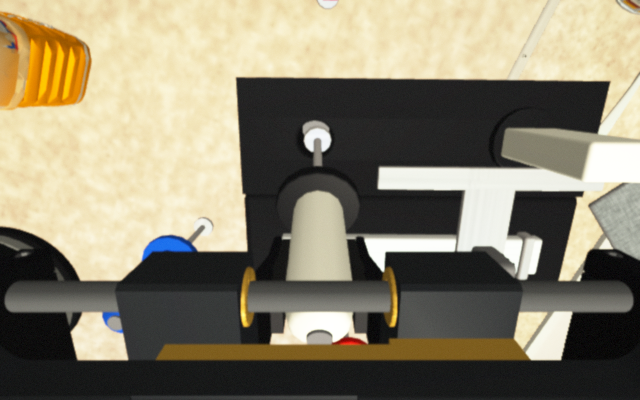

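```bash
cat >> h.py <<'E'
def tilt(v,u=317.,L=.128):
    c=robot.get_calibration('wrist');f,cx,cy=K(c);H=c['hand_eye']
    d=H[:3,:3]@np.array([(u-cx)/f,(v-cy)/f,1]);o=H[:3,3]
    g=np.array([0,0,-.0187]); # solve |o+td-g|=L, choose farther
    b=o-g;r=np.roots([d@d,2*b@d,b@b-L*L]);
    for t in r:
        p=o+t*d; print('tool pt',p,'tilt',np.degrees(np.arctan2(p[0],p[2]+.0187)))
E
python3 - <<'E'
from h import *
tilt(140)
s=robot.sense()
print(proj('wrist',[.62,.0805,.1],s))
E
```

```text
tool pt [ 0.04839683 -0.00103096  0.09979339] tilt 22.216816933120352
tool pt [ 7.42086033e-02  6.25087183e-05 -1.22993237e-01] tilt 144.56670283644362
(np.float64(315.7753587624073), np.float64(138.59526187100715))
```

The whisk sits in the socket mouth and the tilt is about 22°, so the pivoting works. I'll continue to about 47°.

Emit:
drive_tool(
  commands=[
    [-1,0,0.45,0,0],
    [-1,0,0.55,0,0],
    [-1,0,0.65,0,0],
    [-1,0,0.75,0,0],
    [-0.9,0,0.8,0,0],
    [0,0,0,0,0],
    [0,0,0,0,0],
  ],
)

```text
clock: 12.88
tcp_pos: [0.5216, 0.0926, 0.1562]
ee_rot: [3.134, -0.222, 0.001]
ft_force: [0.4, -0.3, -0.9]
finger_gap: 0.0278
```

```bash
python3 - <<'E'
from h import *
s=robot.sense();t=robot.read_camera('scene');w=robot.read_camera('wrist');cv2.imwrite('pics/w5.png',w)
cv2.imwrite('pics/s5.png',cv2.resize(t[120:250,200:350],None,fx=4,fy=4))
print(s['clock'],s['tcp_pos'],s['ee_rot'],s['finger_gap'],s['ft_force'])
E
```

```text
12.875 [0.52157734 0.09262496 0.15618977] [ 3.13364844e+00 -2.21802571e-01  5.61079116e-04] 0.02783651203764615 [ 0.38408181 -0.28024964 -0.91995632]
```

View pics/s5.png

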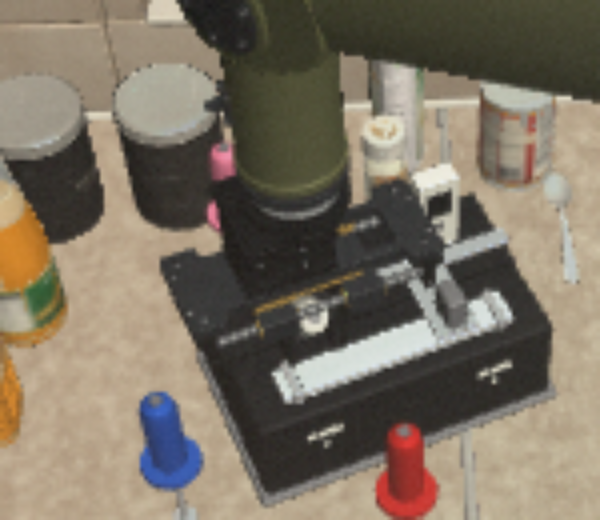

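View pics/w5.png

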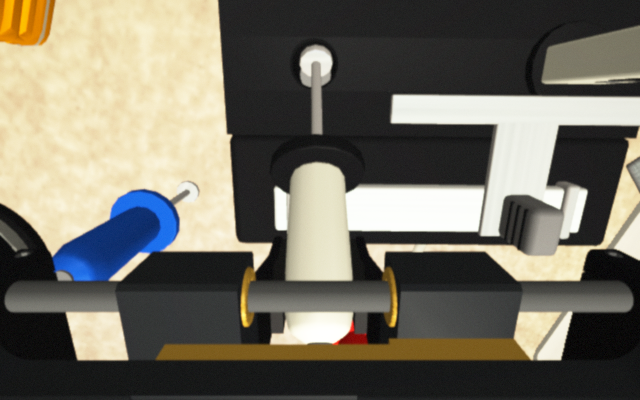

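```bash
python3 - <<'E'
from h import *
tilt(62,316)
E
```

```text
tool pt [ 0.10018211 -0.00136273  0.06095983] tilt 51.510026121010064
tool pt [ 8.32733559e-02 -8.16566260e-05 -1.15908752e-01] tilt 139.41516543806136
```

Emit:
drive_tool(
  commands=[
    [0,0,-1,0,0],
    [0,0,-1.5,0,0],
    [0,0,-2,0,0],
    [0,0,-2,0,0],
    [0,0,-2,0,0],
    [0,0,-2,0,0],
    [0,0,0,0,0],
  ],
  force=30,
)

```text
clock: 13.85
tcp_pos: [0.5226, 0.0931, 0.2635]
ee_rot: [-3.133, 0.222, -0.007]
ft_force: [0.1, -0.4, -1.1]
finger_gap: 0.0274
```

```bash
python3 - <<'E'
from h import *
s=robot.sense();w=robot.read_camera('wrist');cv2.imwrite('pics/w6.png',w);t=robot.read_camera('scene')
cv2.imwrite('pics/s6.png',cv2.resize(t[60:250,160:460],None,fx=2.6,fy=2.6))
print(s['clock'],s['tcp_pos'],s['ee_rot'],s['qpos'],s['finger_gap'],s['ft_force'])
E
```

```text
13.85 [0.5225899  0.0930896  0.26349968] [-3.13332647  0.22165769 -0.00676769] [ 0.42254572  0.08523357 -0.68368565  1.66706416  0.05555738  1.40441798
 -1.98038572] 0.027359301699253612 [ 0.12701995 -0.37361597 -1.13554621]
```

View pics/w6.png

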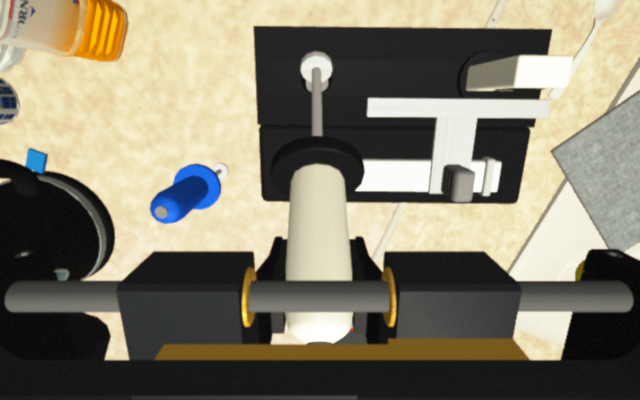

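View pics/s6.png

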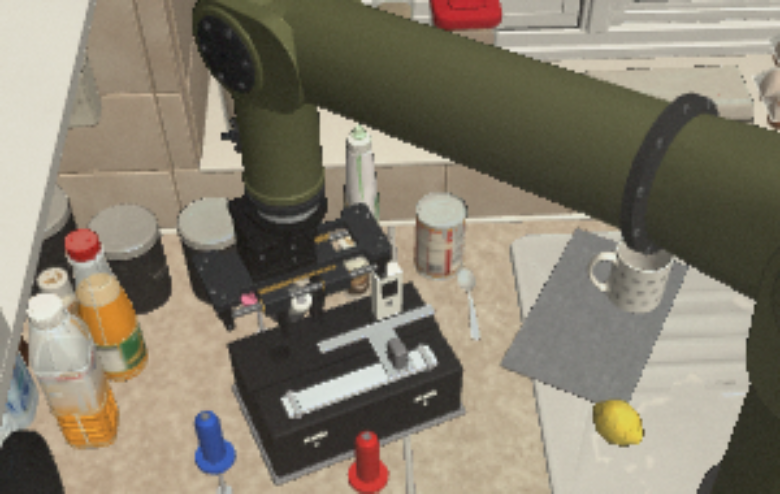

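The whisk is clear of the socket with a tilt of about 50°. I'll lift a little and carry it to the mug.

Emit:
drive_tool(
  commands=[
    [0,0,-2,0,0],
    [0,0,-2,0,0],
    [-0.3,1.5,0,0,0],
    [-0.4,3,0,0,0],
    [-0.4,4,0,0,0],
    [-0.4,5,0,0,0],
    [-0.5,5,0,0,0],
    [-0.5,5,0,0,0],
    [-0.5,5,0,0,0],
    [-0.5,5,0,0,0],
    [-0.5,5,0,0,0],
    [-0.5,5,0,0,0],
  ],
)

```text
clock: 15.45
tcp_pos: [0.4132, -0.3335, 0.2994]
ee_rot: [-3.133, 0.223, 0.003]
ft_force: [0.8, -0.1, -2.1]
finger_gap: 0.0274
```

Emit:
drive_tool(
  commands=[
    [-0.3,4,0,0,0],
    [-0.3,3,0,0,0],
    [-0.3,1,0,0,0],
    [0,0,0,0,0],
    [0,0,0,0,0],
    [0,0,0,0,0],
  ],
)

```text
clock: 16.2
tcp_pos: [0.3962, -0.4083, 0.3013]
ee_rot: [3.134, -0.218, 0.001]
ft_force: [0.4, -0.1, -0.3]
finger_gap: 0.0277
```

```bash
python3 - <<'E'
from h import *
s=robot.sense();w=robot.read_camera('wrist');cv2.imwrite('pics/w7.png',w);t=robot.read_camera('top')
cv2.imwrite('pics/t7.png',cv2.resize(t[150:350,340:560],None,fx=3,fy=3))
print(s['clock'],s['tcp_pos'],s['ee_rot'],s['finger_gap'],s['ft_force'])
E
```

```text
16.2 [ 0.39616135 -0.40829234  0.30130158] [ 3.13394895e+00 -2.18143355e-01  5.95028970e-04] 0.027659565674554795 [ 0.4200649 -0.074519  -0.2699076]
```

View pics/w7.png

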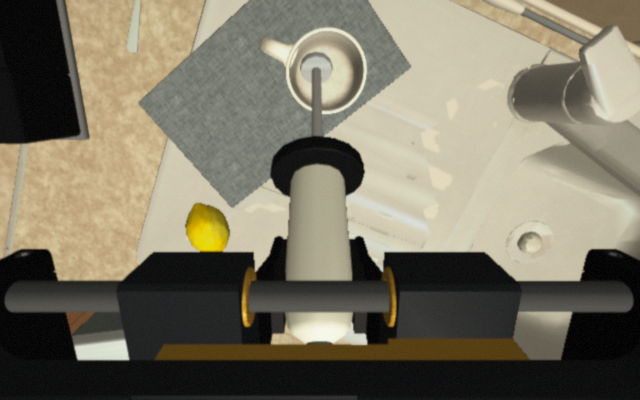

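View pics/t7.png

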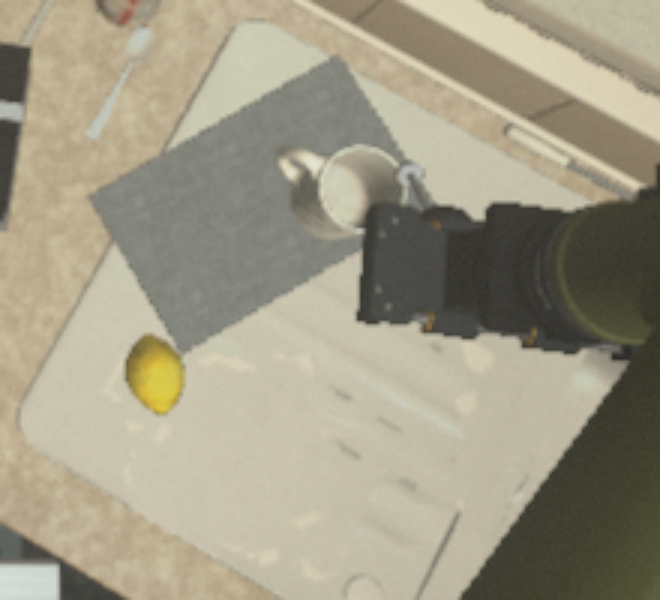

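```bash
python3 - <<'E'
from h import *
s=robot.sense()
print('mug',ray('wrist',326,70,.104,s))
for z in (.22,.23,.235,.24,.25): print(z,ray('wrist',316,66,z,s),ray('top',476.5,208,z))
tilt(66,316,.126)
yaw=2*np.arctan2(-.2181,3.134)
for a in (44,47,50,53):
    th=np.radians(a);x=np.array([np.cos(yaw),np.sin(yaw),0]);g=s['tcp_pos']+[0,0,.0187]
    f=lambda l:g+l*(np.sin(th)*x+np.cos(th)*np.array([0,0,-1]))
    print(a,proj('wrist',f(.125),s),proj('wrist',f(.048),s),proj('top',f(.125)),f(.131))
E
```

```text
mug [ 0.49978876 -0.43098782  0.104     ]
0.22 [ 0.49487088 -0.42112337  0.22      ] [ 0.49212109 -0.42473135  0.22      ]
0.23 [ 0.49401179 -0.42107348  0.23      ] [ 0.49054325 -0.42042654  0.23      ]
0.235 [ 0.49358224 -0.42104853  0.235     ] [ 0.48975432 -0.41827414  0.235     ]
0.24 [ 0.4931527  -0.42102358  0.24      ] [ 0.4889654  -0.41612173  0.24      ]
0.25 [ 0.49229361 -0.42097368  0.25      ] [ 0.48738755 -0.41181692  0.25      ]
tool pt [ 0.09787094 -0.00136724  0.06064362] tilt 50.96844129441171
tool pt [ 8.30012448e-02 -1.00754532e-04 -1.13498646e-01] tilt 138.79613239901715
44 (np.float64(318.14734900133016), np.float64(85.67170479132002)) (np.float64(318.1823852797773), np.float64(186.23246800622775)) (np.float64(476.88952752605314), np.float64(211.53002648261165)) [ 0.48608666 -0.42133779  0.22577304]
47 (np.float64(318.126933168078), np.float64(77.78343992794467)) (np.float64(318.1734993240019), np.float64(183.8624623384981)) (np.float64(477.85077277058775), np.float64(209.37147732680376)) [ 0.49084741 -0.42200363  0.23066477]
50 (np.float64(318.10555735364994), np.float64(69.86348605161746)) (np.float64(318.16448629043987), np.float64(181.65110315710885)) (np.float64(478.8546685346133), np.float64(207.2817589311282)) [ 0.49534809 -0.4226331   0.23580138]
53 (np.float64(318.0831537271494), np.float64(61.914976017277866)) (np.float64(318.1553580284332), np.float64(179.60861836725635)) (np.float64(479.8999824422856), np.float64(205.26566915392607)) [ 0.49957637 -0.42322447  0.24116879]
```

The mug mouth from the wrist view is (0.500, −0.431), which agrees with the top view. The whisk is at about (0.4945, −0.4225, 0.235) with a tilt of about 50°. I'll centre it and lower it.

Emit:
drive_tool(
  commands=[
    [0.3,0.4,1,0,0],
    [0.3,0.3,1.5,0,0],
    [0,0,1.5,0,0],
    [0,0,1.5,0,0],
    [0,0,1.5,0,0],
    [0,0,1,0,0],
    [0,0,0,0,0],
    [0,0,0,0,0],
    [0,0,0,0,0],
    [0,0,0,0,0],
  ],
)

```text
clock: 17.55
tcp_pos: [0.4006, -0.4175, 0.2216]
ee_rot: [3.133, -0.222, 0.001]
ft_force: [-0.7, 0.1, -1.6]
finger_gap: 0.0274
```

```bash
python3 - <<'E'
from h import *
s=robot.sense();w=robot.read_camera('wrist');cv2.imwrite('pics/w8.png',w);t=robot.read_camera('scene')
cv2.imwrite('pics/s8.png',cv2.resize(t[110:290,240:460],None,fx=3,fy=3))
t=robot.read_camera('top');cv2.imwrite('pics/t8.png',cv2.resize(t[120:300,240:500],None,fx=3,fy=3))
print(s['clock'],s['tcp_pos'],s['ee_rot'],s['finger_gap'],s['ft_force'])
E
```

```text
17.55 [ 0.40055709 -0.41754518  0.2215984 ] [ 3.13301850e+00 -2.21558003e-01  1.03617259e-03] 0.027362272511065332 [-0.67332552  0.05851974 -1.61099886]
```

View pics/w8.png

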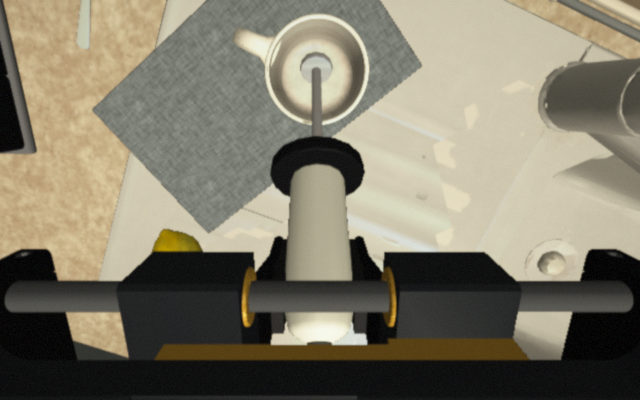

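View pics/s8.png

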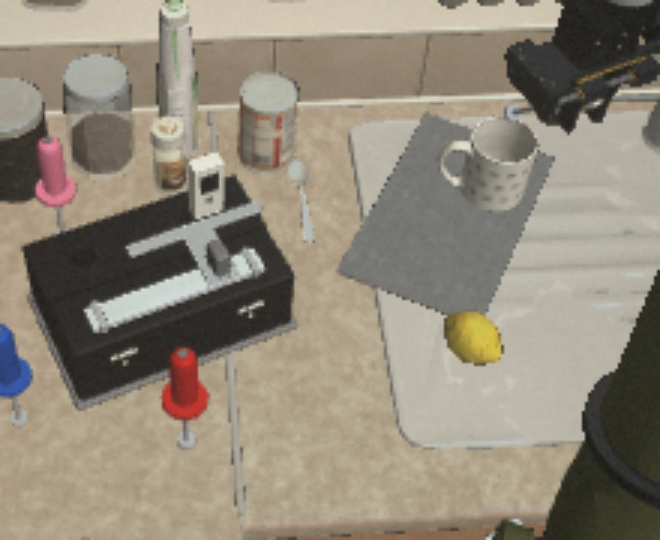

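View pics/t8.png

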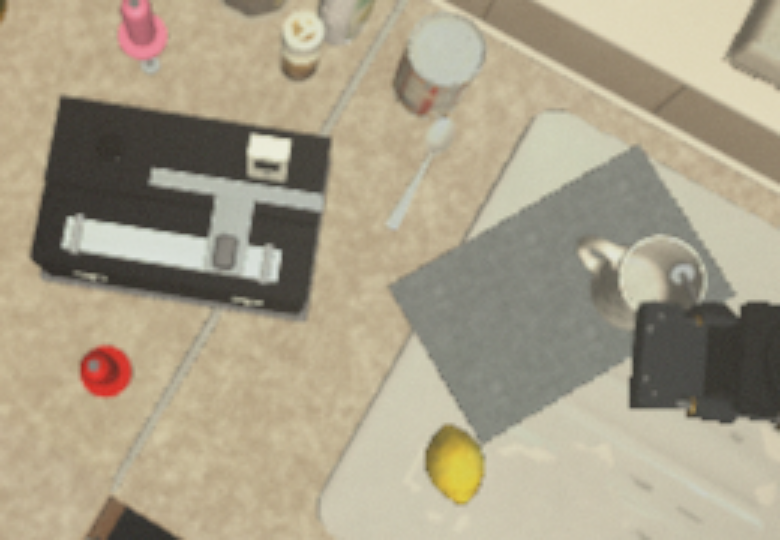

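```bash
python3 - <<'E'
from h import *
s=robot.sense()
for z in (.14,.155,.17): print(z,ray('wrist',316,66,z,s),ray('top',467.3,210.3,z))
print('mug',ray('wrist',317,70,.104,s), ray('top',240+662/3,120+275/3,.104))
print('lock',ray('top',240+225/3-.3,120+247/3-.3,.151))
print(s['dq'].max())
E
```

```text
0.14 [ 0.49930599 -0.42999369  0.14      ] [ 0.49836397 -0.4343123   0.14      ]
0.155 [ 0.49801893 -0.42991597  0.155     ] [ 0.49609747 -0.42824576  0.155     ]
0.17 [ 0.49673188 -0.42983826  0.17      ] [ 0.49383097 -0.42217921  0.17      ]
mug [ 0.49943838 -0.43053002  0.104     ] [ 0.49985055 -0.43036009  0.104     ]
lock [ 0.51529681 -0.02957802  0.151     ]
0.0018814108584226936
```

The two views place the whisk at about (0.498, −0.430, 0.152), which is 1–2 mm from the mug's centre and about 48 mm above the rim. The lock is still at its end, the thermometer is seated, and the arm is at rest. Handing in.

```bash
python3 - <<'E'
from cell import robot
print(robot.finish_job())
E
```

```text
the job is handed in; nothing more can be done
None
```

I slid the lock to its stop on the thermometer's side (−y) and drew the frother straight up out of its bay. It is now held tilted in the gripper over the mug. I handed the job in at about 17.7 s; no verdict is reported.

**Lock:** It moved about 54 mm, and the side force rose to about 5 N at the stop. In the last picture it was still there.

**Tilt:** The tool can only turn about the vertical. I tipped the frother by setting its whisk 15 mm back into its own socket mouth and swinging the handle, so it pivoted between the pads. I then lifted it clear and carried it over with a 30 N grip.

**Last checks:**
- **Whisk:** it is within about 2 mm of the mug mouth's centre and about 48 mm above the rim.
- **Tilt angle:** about 50° by the wrist camera, a bit above the 45° asked for but inside the 32–58° limits. The camera readings ranged from 50° to 51.5°, and I had planned for about 47°.
- **Hold:** the gripper gap was 27.4 mm and the arm was still.
- **Other objects:** the thermometer is seated. The mug was measured within 2 mm of its starting position, and the bystanders in view looked undisturbed.

No check failed. The two cameras differed by 2–4 mm on the whisk's position, close to the roughly 2 mm calibration error.

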